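# Dock a lens carriage in its cradle and draw it tight with the cam lock

## Task

Set the loose lens carriage into the channel of the cradle and slide it along until its headed stud is fully inside the open mouth of the cam drum. Then turn the cam lever clockwise, feeling the resistance, until the cam has drawn the carriage firmly tight against its sprung seat; do not force it beyond that. Let go, leave the carriage clamped, and leave the things standing around alone.

Things in the scene. Friction and masses are not known exactly. Their poses are not given: they have to be found in the camera images.
- carriage: Loose lens carriage, 0.3 kg: aluminium block 50 x 50 x 34 mm (x, y, z), black grip tab on top, steel stud out of its front. Origin: centre of its underside; +x along the stud, z up. The front face, which comes to bear on the seat, is at x = 25 mm. Stud: a neck 7 mm thick, its axis 17 mm above the underside, with an upright cylindrical head (T shape) at its end.
- stud_head (a point): Centre of the carriage's stud head, an upright cylinder 12 mm in diameter and 18 mm tall, 67 mm in front of the carriage's origin and 17 mm above its underside; axes as the carriage.
- grip_tab (a point): Centre of the top of the carriage's black grip tab, 62 mm above its underside, at x = -4 mm; axes as the carriage. The tab is 36 mm long (x) and 16 mm thick (y: pinch it across this), and stands 28 mm above the block.
- cradle: Fixed aluminium cradle, base plate 180 x 86 x 8 mm (x, y, z); origin: centre of its underside. +x is the way the carriage slides in, along the axis y = 0: first the channel (x = -88 to -12 mm), then the two black seat posts (pad face near x = -9.2 mm) with a 24 mm gap for the stud, then the steel cam drum (axis at x = 50 mm).
- channel_start (a point): Point on the slippery channel floor, 8 mm above the cradle's underside, at x = -64 mm; axes as the cradle. With the carriage's origin here its stud head is still outside the drum. The two rails stand 53 mm apart (1.5 mm clear on each side), 14 mm high with flared tops up to 21 mm above the floor; the channel is open above.
- cam_axis (a point): On the drum's vertical axis at stud height, 25 mm above the cradle's underside; axes as the cradle. Drum 70 mm in diameter, top at 44 mm. At lever 0 its mouth (25 mm wide) faces the channel; the head goes in till it meets the hub, 20 mm centre to axis, and must come within 23 mm. From about 0.4 rad on, the turning spiral wall catches behind it and draws it 8 mm per rad towards the axis.
- lever (a joint): Angle of the cam drum with its lever, rad, 0 (mouth faces the channel) to 2.1, growing clockwise seen from above. It stays where it is left. Pushed slowly, square to the arm, the peg takes about 3 N while the drum turns freely, 9 to 10 N when the carriage is properly tight and 13 to 14 N when the seat is overloaded.
- lever_peg (a point): Top centre of the upright black peg, 12 mm in diameter, 30 mm tall, at the end of the dark lever arm, 58 mm from the drum's axis, 82 mm above the cradle's underside (arm's upper face: 52 mm). At lever 0 the arm points 100 degrees counter-clockwise (from above) of the cradle's +x. Push the peg round, or straddle it with slightly open fingers.
- seat_block: Bracket of the sprung seat, with two black pad posts; origin under the nominal pad face on the cradle's axis, axes as the cradle. The pads are set 0 to 2.2 mm either way by screws, differently each time, which this pose does not show: the carriage is tight at a lever angle anywhere from 1.1 to 1.9 rad, to be felt. They yield 1 mm per 12 N; 20 N is right, 13 to 30 N good, 45 N damage.
- lens_canister_1: Black lens canister, 37 mm in diameter, 62 mm tall. Bystander, to be left where it stands. Origin: centre of its underside.
- lens_canister_2: White lens canister, 41 mm in diameter, 50 mm tall. Bystander, to be left where it stands. Origin: centre of its underside.
- objective_20: White microscope objective, 28 mm in diameter, 44 mm tall. Bystander, to be left where it stands. Origin: centre of its underside.
- wafer_carrier_1: Flat round white wafer carrier, 64 mm in diameter, 14 mm tall. Bystander, to be left where it stands. Origin: centre of its underside.

How it is judged:
By the outcome, as a careful person would: the job done as asked, in the order asked, and still so for the second after the job is handed in, with the robot touching nothing.
It also fails if it takes over 72 s, if anything falls off the work surface, if the arm or the gripper's body presses on something with over 40 N, if the wrist force passes 120 N, or if a joint passes its speed limit or range.

## Robot

A 6-joint arm with a two-finger parallel gripper is mounted at the origin on a cart in front of the work surface, level with it; the furniture and walls round the work are solid. World frame = base frame: x ahead of the robot, y to its left, z up, the work surface at z = 0. Lengths are in m, angles in rad, forces in N, time in s.
With the tool pointing down it reaches from about 0.35 to 0.725 m from the base axis. Payload 6 kg.
Tool frame: the origin (TCP) lies on the centre line of the jaws, within the pads' length; the fingertips stand 11 mm ahead of it and the grasp point (between the pads) lies 8 mm behind it; z points along the fingers, y is the line along which they close (so a half turn about z gives the same grasp; the last joint's range is limited). The gripper opens to 85 mm and grips with 20 to 120 N. Pads are 22 mm wide; open, the fingers measure 114 mm over their backs; the gripper's body (76 mm by 85 mm) begins 54 mm behind the grasp point. The pads swing forward as they close: fully open they stand 13 mm farther back than shut.
Start: joints at [-1.011, 0.04, 0.085, 0, -1.615, -0.334], TCP at [0.134, -0.585, 0.242] pointing down, gripper open.
Joint ranges: [-2.56, 2.56], [-1.29, 2.01], [-1.08, 1.49], [-3.29, 1.98], [-2.81, -0.18], [-2.99, 2.99]. Speed limits (rad/s): [2.57, 2.57, 3.01, 3.14, 3.14, 3.14].

## Interface

Orientations are given as a rotation vector (axis times angle).
In Python, from bench import manip, viewer gives the robot as it stands. The module is installed in compiled form; this text tells all that it offers.
- The arm moves only by the tool play_rows, never from a script. Its argument "motion" is a list of rows, each an object with "linear": the shift along the world's x, y, z in units of 40 mm (1.0 is 40 mm), a list of three; "turn": the turn, a rotation vector about the world's x, y, z in units of 6 degrees (1.0 is 6 degrees), a list of three; "jaw": the opening, from -1 (shut) to 1 (fully open). A call has 1 to 5 rows; each row shifts and turns the commanded pose from where the row before left it; what a row does not reach is not made up. A row lasts 1/10 s, in which the tool goes at most 50 mm and 8.59 degrees, less where a joint would pass 70% of its speed; a pose out of reach is approached as far as the arm can. A call is refused whole if a number of a shift passes 1 or a number of a turn 1, either way. A call with a gripper value outside its range is refused whole. The fingers move at their own pace and stop on an object; the grip force is fixed at half the most. Time passes only in rows, so rows that do not move let the fingers close. It gives the time, the measured TCP pose, the force, the opening and the grip force at its end, in the units of the state.
- manip.state(): the state, without advancing time (a new reading comes with each control period).
- viewer.grab_frame(name): name is "scene" or "side" or "wrist"; returns the picture (400x640x3 uint8, blue, green, red); there is no depth.
- viewer.camera_params(name): a dict with "intrinsics" (3x3 intrinsics, pixels), "k1" (the pictures are not rectified: a ray, as slopes to the right and down, at radius r is drawn at 1 + k1 r^2 times it, then the intrinsics apply), "xyz" and "attitude" of the camera in the world; the wrist camera has in their place "mount" (4x4, takes a point from camera to tool coordinates, whose origin is the TCP and whose axes are the flange's). Camera axes: x right, y up, looking along -z (the intrinsics and any distortion apply to the point x, -y, -z); pixel columns grow to the right and rows downward; lengths in m; the calibration is good to about 2 mm. A picture is of the moment at which its call begins: read the wrist's pose just before it. camera_params takes no time and is no camera call.
- manip.sign_off(): hands the job in; it is judged then, once.
The state is a dict: "time": time; "joint_positions": joint angles; "joint_velocities": joint speeds; "joint_torque": joint torques, N m; "position": TCP position; "tool_rot": TCP orientation; "wrist_force": force on the tool from outside, world axes, zero at the start; "wrist_torque": the same for the moment, N m; "finger_gap": finger opening in m; "finger_force": force on a finger pad.
Only numpy, scipy, OpenCV 4.12 (cv2) and the standard library are available. Lean on these libraries where they do the work, as an engineer would, in place of code of your own. Each camera call takes 0.05 s, during which the arm holds its last target. There are 200 camera calls.

## Working session

There is one attempt and no reset: what is moved stays moved. The work goes in short steps, Python scripts to look and compute and a tool call to move; the robot and the scene stay as the last step left them, time stands still between calls to the robot, and variables do not carry over. Pictures are saved under pics/ and viewed, at most 10 in all, crops included, and the job is handed in when it is done.

Besides the shell and the picture viewer there is one more tool, called after "Emit:" by a JSON object that holds its "method" and its "body", one argument or row to a line. play_rows: Moves the arm, as the interface text tells. Its arguments: {"type":"object","properties":{"motion":{"type":"array"}},"required":["motion"]}

```bash
mkdir -p pics; python3 - <<'E'
from bench import manip, viewer
import cv2,numpy as np
s=manip.state(); print(s)
for n in("scene","side","wrist"):
    print(n,viewer.camera_params(n))
a=viewer.grab_frame("scene");b=viewer.grab_frame("side")
cv2.imwrite("pics/scene0.png",a);cv2.imwrite("pics/side0.png",b)
E
```

```text
{'time': 0.0, 'joint_positions': array([-1.01128738e+00,  4.08264496e-02,  8.38414858e-02, -4.89257218e-04,
       -1.61547160e+00, -3.33665533e-01]), 'joint_velocities': array([ 1.43487264e-03,  1.33900459e-03,  5.01955790e-05, -1.35288603e-03,
        1.92284481e-05, -8.70459860e-04]), 'joint_torque': array([ 6.50822967e-04, -3.68205750e+01,  3.47406900e+01,  6.93224117e+00,
       -5.51375124e-03,  1.49888336e-06]), 'position': array([ 0.13436766, -0.58446129,  0.2412824 ]), 'tool_rot': array([ 3.54002780e-01, -3.12130485e+00, -2.68348593e-03]), 'wrist_force': array([-0.07382412, -0.20014069,  0.27498923]), 'wrist_torque': array([ 0.00716355, -0.01446629, -0.03447627]), 'finger_force': 0.0, 'finger_gap': 0.0855586823384746}
scene {'intrinsics': array([[410.66000027,   0.        , 314.20534671],
       [  0.        , 410.66000027, 196.63238892],
       [  0.        ,   0.        ,   1.        ]]), 'k1': 0.024164617407811204, 'xyz': array([0.09766297, 0.60347247, 0.65841333]), 'attitude': array([ 0.39369743, -0.96204074, -2.19136173])}
side {'intrinsics': array([[494.57049635,   0.        , 317.37288997],
       [  0.        , 494.57049635, 192.39681043],
       [  0.        ,   0.        ,   1.        ]]), 'k1': 0.04072116529428682, 'xyz': array([-0.06002504,  0.5485141 ,  0.70758658]), 'attitude': array([ 0.48888537, -0.9241167 , -2.04687206])}
wrist {'intrinsics': array([[348.23273206,   0.        , 323.71640673],
       [  0.        , 348.23273206, 198.07290098],
       [  0.        ,   0.        ,   1.        ]]), 'k1': -0.05560399206495043, 'mount': array([[ 8.52766133e-04,  9.49790039e-01,  3.12886809e-01,
         8.06559301e-02],
       [ 9.99999509e-01, -6.51988819e-04, -7.46318548e-04,
         6.16028644e-04],
       [-5.04847222e-04,  3.12887291e-01, -9.49790128e-01,
        -1.31656914e-01],
       [ 0.00000000e+00,  0.00000000e+00,  0.00000000e+00,
         1.00000000e+00]])}
```

View pics/scene0.png

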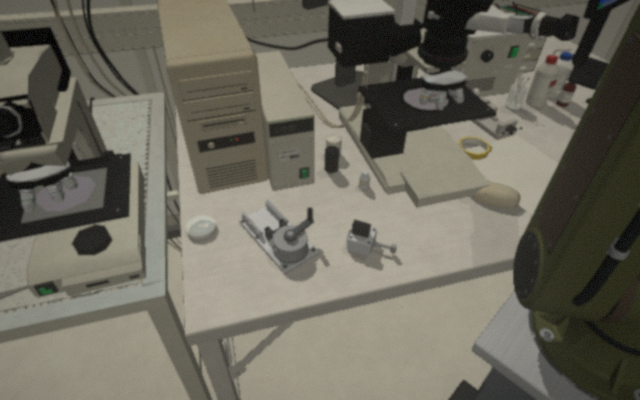

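View pics/side0.png

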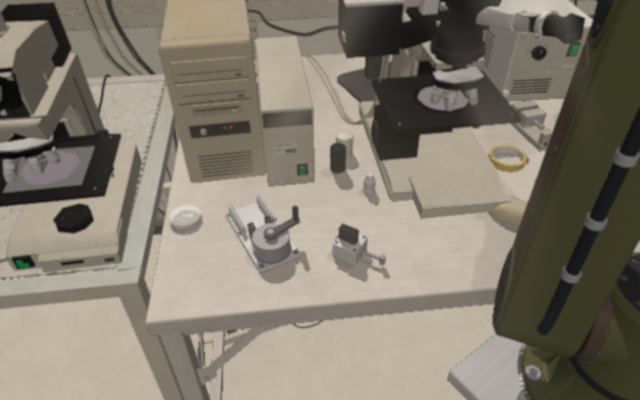

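```bash
cat > h.py <<'E'
from bench import manip, viewer
import cv2,numpy as np
from scipy.spatial.transform import Rotation as R
from scipy.optimize import least_squares
def cam(n,s=None):
    p=viewer.camera_params(n)
    if n=="wrist":
        s=s or manip.state(); T=np.eye(4); T[:3,:3]=R.from_rotvec(s["tool_rot"]).as_matrix(); T[:3,3]=s["position"]
        T=T@np.array(p["mount"])
    else:
        T=np.eye(4); T[:3,:3]=R.from_rotvec(p["attitude"]).as_matrix(); T[:3,3]=p["xyz"]
    return dict(K=p["intrinsics"],k=p["k1"],T=T)
def proj(c,P):
    q=(np.atleast_2d(P)-c["T"][:3,3])@c["T"][:3,:3]; u=np.c_[q[:,0],-q[:,1]]/-q[:,2:]
    u=u*(1+c["k"]*(u**2).sum(1,keepdims=True))
    return u@c["K"][:2,:2].T+c["K"][:2,2]
def ray(c,px):
    x,y=cv2.undistortPoints(np.array([[px]],float),c["K"],np.array([c["k"],0,0,0]))[0,0]
    return c["T"][:3,3],c["T"][:3,:3]@np.array([x,-y,-1])
def onz(c,px,z):
    o,d=ray(c,px); return o+d*(z-o[2])/d[2]
def tri(obs):
    r=least_squares(lambda P:np.concatenate([proj(c,P)[0]-px for c,px in obs]),[0.4,0,0.05])
    return r.x,np.abs(r.fun).max()
E
python3 - <<'E'
from h import *
np.set_printoptions(precision=4,suppress=True)
a,b=cam("scene"),cam("side")
for n,p,q in [("tab",(361,223),(349,230)),("head",(393,247),(381,260)),("peg",(310,211),(296,209)),("drum",(290,238),(270,240)),("blk",(332,138),(338,148)),("obj",(365,178),(369,180)),("waf",(201,224),(186,212))]:
    print(n,*tri([(a,p),(b,q)]),onz(a,p,.04))
for n,p in [("cradle far",(243,217)),("far2",(277,203)),("nearL",(285,270)),("nearR",(318,250))]: print(n,onz(a,p,.008))
for n,p in [("pc",(290,185)),("canister base",(332,172)),("obj base",(365,189)),("waf",(201,235)),("slab",(408,200)),("edge",(190,335)),("edge2",(400,295))]: print(n,onz(a,p,0))
E
```

```text
tab [0.4393 0.1225 0.0469] 0.714362776234168 [0.4444 0.1154 0.04  ]
head [0.3668 0.1045 0.0167] 0.8413123547607597 [0.3582 0.1208 0.04  ]
peg [0.5265 0.1828 0.0664] 0.6697413197645972 [0.5443 0.1656 0.04  ]
drum [0.5199 0.2471 0.033 ] 1.560505322483948 [0.5179 0.2479 0.04  ]
blk [ 0.6563 -0.0215  0.0628] 6.541202982223837 [ 0.6976 -0.0671  0.04  ]
obj [ 0.539  -0.0126  0.0319] 0.7432388725784449 [ 0.5316 -0.0026  0.04  ]
waf [0.7077 0.3371 0.009 ] 1.096782070172992 [0.6762 0.3518 0.04  ]
cradle far [0.6587 0.2612 0.008 ]
far2 [0.6395 0.1782 0.008 ]
nearL [0.4853 0.2928 0.008 ]
nearR [0.4751 0.2111 0.008 ]
pc [0.6718 0.1084 0.    ]
canister base [ 0.6337 -0.0008  0.    ]
obj base [ 0.5332 -0.0099  0.    ]
waf [0.6861 0.3538 0.    ]
slab [ 0.4372 -0.0513  0.    ]
edge [0.5031 0.4973 0.    ]
edge2 [0.2948 0.175  0.    ]
```

```bash
python3 - <<'E'
from h import *
np.set_printoptions(precision=3,suppress=True)
a,b=cam("scene"),cam("side")
for n,p,q in [("stage near corner",(405,159),(430,160)),("stage R",(495,116),(517,121)),("stage L",(358,90),(373,75)),("stageleftnear",(362,105),(378,112)),("eyepiece",(575,28),(567,28)),("head low",(440,68),(458,58)),("towerTopNear",(257,54),(253,44)),("small tower top near L",(270,122),(263,120)),("small R",(313,120),(312,115)),("small base R",(314,182),(313,178)),("small base L",(272,188),(268,184)),("tower baseL",(203,191),(187,178)),("tower baseR",(267,180),(263,170))]:
    print(n,*tri([(a,p),(b,q)]))
E
```

```text
stage near corner [ 0.583 -0.258 -0.06 ] 2.787789824653146
stage R [ 0.367 -0.221  0.185] 0.8903602102868007
stage L [ 0.682 -0.138  0.17 ] 4.555652925290403
stageleftnear [ 0.667 -0.146  0.102] 5.461022854645748
eyepiece [ 0.255 -0.072  0.44 ] 1.4879435003105073
head low [ 0.508 -0.197  0.262] 3.5509247284461765
towerTopNear [0.723 0.132 0.316] 1.86003498940741
small tower top near L [0.675 0.152 0.188] 3.8842799134414747
small R [0.642 0.059 0.173] 0.799780174384523
small base R [0.621 0.076 0.026] 1.5472615195209016
small base L [0.693 0.148 0.001] 0.08769463114853693
tower baseL [0.693 0.322 0.103] 0.4729705310658119
tower baseR [0.699 0.155 0.034] 2.2888242488961055
```

```bash
python3 - <<'E'
from h import *
a=cv2.imread("pics/scene0.png")[0:220,320:640];b=cv2.imread("pics/side0.png")[0:220,320:640]
f=lambda i:cv2.resize(i,None,fx=1.8,fy=1.35)
i=np.vstack([cv2.resize(a,(800,300)),cv2.resize(b,(800,300))]);cv2.imwrite("pics/mic.png",i)
s=manip.state();print(s["position"])
E
```

```text
[ 0.13432143 -0.5844806   0.24135398]
```

View pics/mic.png

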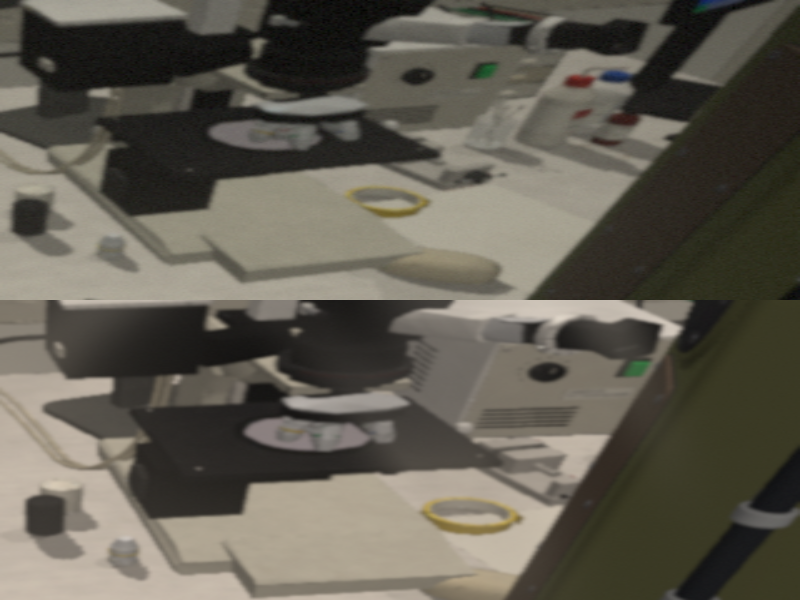

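```bash
python3 - <<'E'
from h import *
np.set_printoptions(precision=3,suppress=True)
a,b=cam("scene"),cam("side")
U=lambda x,y:(320+x/2.5,(y%300)/300*220)
for n,p,q in [("eyeEnd",(645,37),(662,338)),("eyeWhiteRing",(540,30),(560,330)),("stage nearR",(438,155),(482,458)),("stage leftnear",(105,170),(200,472)),("slabL",(245,278),(258,590)),("slabR",(420,245),(470,575)),("headbottom center",(310,85),(345,380)),("wht",(250,102),(285,400)),("pad R",(500,270),(525,590)),("lampR",(40,85),(55,375)),("ring",(428,203),(520,515)),("bottle red",(590,80),(0,0))]:
    if q[0]: print(n,*tri([(a,U(*p)),(b,U(*q))]), onz(a,U(*p),0))
E
```

```text
eyeEnd [ 0.268 -0.143  0.418] 0.6833437498403967 [ 0.56  -1.433  0.   ]
eyeWhiteRing [ 0.329 -0.144  0.409] 0.47408421738310835 [ 0.71  -1.371  0.   ]
stage nearR [ 0.357 -0.185  0.213] 2.0383815230360653 [ 0.476 -0.552  0.   ]
stage leftnear [ 0.95  -0.527 -0.247] 0.989717883998523 [ 0.721 -0.222  0.   ]
slabL [ 0.407 -0.044  0.016] 1.2090048614924456 [ 0.413 -0.057  0.   ]
slabR [ 0.323 -0.194  0.036] 3.2008985112429116 [ 0.341 -0.252  0.   ]
headbottom center [ 0.481 -0.16   0.288] 0.3081250759459948 [ 0.777 -0.751  0.   ]
wht [ 0.523 -0.15   0.247] 0.9165029116008157 [ 0.782 -0.607  0.   ]
pad R [ 0.232 -0.105  0.112] 2.2700743093065228 [ 0.256 -0.243  0.   ]
lampR [ 0.662 -0.031  0.268] 1.0147641720391078 [ 1.055 -0.473  0.   ]
ring [ 0.396 -0.367  0.012] 1.8488280917469524 [ 0.398 -0.377  0.   ]
```

Emit:
{"method": "play_rows", "body": {
  "motion": [
    {"linear": [0, 0, 1], "turn": [0.2, -0.95, 0], "jaw": 1},
    {"linear": [0, 0, 1], "turn": [0.2, -0.95, 0], "jaw": 1},
    {"linear": [0, 0, 1], "turn": [0.2, -0.95, 0], "jaw": 1},
    {"linear": [0, 0, 1], "turn": [0.2, -0.95, 0], "jaw": 1},
    {"linear": [0, 0, 1], "turn": [0.2, -0.95, 0], "jaw": 1}
  ]
}}

```text
time: 0.6
position: [0.1342, -0.5845, 0.444]
tool_rot: [-0.298, 2.615, 0.065]
wrist_force: [0.5, 0.2, -0.8]
finger_gap: 0.0855
finger_force: 0.0
```

Emit:
{"method": "play_rows", "body": {
  "motion": [
    {"linear": [0, 0, 0], "turn": [0, 0, 1], "jaw": 1},
    {"linear": [0, 0, 0], "turn": [0, 0, 1], "jaw": 1},
    {"linear": [0, 0, 0], "turn": [0, 0, 1], "jaw": 1},
    {"linear": [0, 0, 0], "turn": [0, 0, 1], "jaw": 1},
    {"linear": [0, 0, 0], "turn": [0, 0, 0], "jaw": 1}
  ]
}}

```text
time: 1.1
position: [0.1352, -0.5858, 0.4398]
tool_rot: [-0.84, 2.511, 0.212]
wrist_force: [0.1, -0.3, -1.0]
finger_gap: 0.0852
finger_force: 0.0
```

```bash
python3 - <<'E'
from h import *
np.set_printoptions(precision=3,suppress=True)
s=manip.state();print(s["time"],s["position"],s["joint_positions"],s["wrist_force"])
c=cam("wrist",s);a=viewer.grab_frame("wrist");b=viewer.grab_frame("scene")
np.save("w0.npy",c["T"])
print(c["T"])
cv2.imwrite("pics/w0.png",np.vstack([cv2.resize(a,(480,300)),cv2.resize(b,(480,300))]))
E
```

```text
1.1 [ 0.135 -0.586  0.44 ] [-1.33   0.356  0.931 -0.621 -2.255  0.031] [ 0.115 -0.297 -0.98 ]
[[-0.601 -0.538 -0.591  0.027]
 [ 0.799 -0.409 -0.44  -0.666]
 [-0.005 -0.737  0.676  0.516]
 [ 0.     0.     0.     1.   ]]
```

View pics/w0.png

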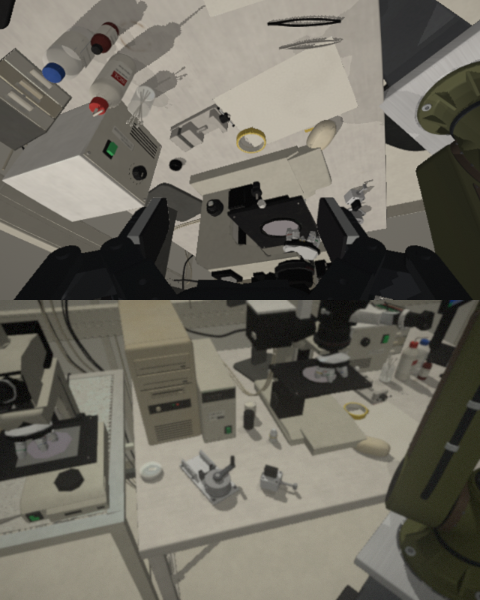

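```bash
python3 - <<'E'
from h import *
np.set_printoptions(precision=3,suppress=True)
a,b=cam("scene"),cam("side");w=cam("wrist")
U=lambda x,y:(320+x/2.5,(y%300)/300*220)
W=lambda x,y:(x/.75,y/.75)
for n,p,q,v in [("disc",(265,135),(305,433),(282,228)),("stage R",(438,155),(482,458),(233,204)),("slab corner",(420,245),(465,575),(318,148)),("ring",(388,202),(471,515),(251,137)),("headlow",(310,85),(345,380),(300,268))]:
    print(n,*tri([(a,U(*p)),(w,W(*v))]),*tri([(b,U(*q)),(w,W(*v))]))
for z in (.4,.5,.6): print(onz(a,(440,0),z), onz(w,(400,399),z-.2))
E
```

```text
disc [ 0.509 -0.17   0.189] 0.34135904319043675 [ 0.51 -0.17  0.19] 0.2079926442484208
stage R [ 0.457 -0.352  0.166] 25.68051601193271 [ 0.478 -0.34   0.151] 21.23561413946004
slab corner [ 0.323 -0.196  0.041] 1.2890709366945146 [ 0.324 -0.189  0.032] 0.40320593173672137
ring [ 0.426 -0.343  0.003] 0.640973389937642 [ 0.427 -0.343  0.005] 1.4319957449881429
headlow [ 0.478 -0.149  0.298] 2.808945765958626 [ 0.476 -0.151  0.298] 2.725310936609681
[ 0.516 -0.157  0.4  ] [1.035 0.448 0.2  ]
[0.354 0.137 0.5  ] [0.717 0.097 0.3  ]
[0.192 0.431 0.6  ] [ 0.399 -0.253  0.4  ]
```

Emit:
{"method": "play_rows", "body": {
  "motion": [
    {"linear": [0, 0, 0.8], "turn": [-0.57, 0.79, 0], "jaw": 1},
    {"linear": [0, 0, 0.8], "turn": [-0.57, 0.79, 0], "jaw": 1},
    {"linear": [0, 0, 0.8], "turn": [-0.57, 0.79, 0], "jaw": 1},
    {"linear": [0, 0, 0.8], "turn": [-0.57, 0.79, 0], "jaw": 1},
    {"linear": [0, 0, 0.8], "turn": [-0.57, 0.79, 0], "jaw": 1}
  ]
}}

```text
time: 1.7
position: [0.1318, -0.5778, 0.5868]
tool_rot: [-0.988, 2.975, -0.002]
wrist_force: [-1.2, 0.9, 0.6]
finger_gap: 0.0857
finger_force: 0.0
```

```bash
python3 - <<'E'
from h import *
np.set_printoptions(precision=3,suppress=True)
s=manip.state();print(s["time"],s["position"],s["joint_positions"],s["wrist_force"])
print(R.from_rotvec(s["tool_rot"]).as_matrix())
E
```

```text
1.7 [ 0.132 -0.578  0.587] [-1.012  0.581  1.492 -0.011 -2.479  0.075] [-1.173  0.891  0.562]
[[-0.801 -0.598  0.007]
 [-0.598  0.801  0.001]
 [-0.006 -0.003 -1.   ]]
```

Emit:
{"method": "play_rows", "body": {
  "motion": [
    {"linear": [0, 1, 0.1], "turn": [0, 0, 0], "jaw": 1},
    {"linear": [0, 1, 0.1], "turn": [0, 0, 0], "jaw": 1},
    {"linear": [0, 1, 0.1], "turn": [0, 0, 0], "jaw": 1},
    {"linear": [0, 1, 0.1], "turn": [0, 0, 0], "jaw": 1},
    {"linear": [0.3, 1, 0.1], "turn": [0, 0, 0], "jaw": 1}
  ]
}}

```text
time: 2.2
position: [0.1434, -0.3924, 0.6098]
tool_rot: [-0.986, 2.969, -0.011]
wrist_force: [1.2, 1.0, 2.1]
finger_gap: 0.0856
finger_force: 0.0
```

```bash
python3 - <<'E'
from h import *
np.set_printoptions(precision=3,suppress=True)
s=manip.state();print(s["time"],s["position"],s["joint_positions"],s["wrist_force"])
c=cam("wrist",s);a=viewer.grab_frame("wrist");b=viewer.grab_frame("side")
np.save("w1.npy",c["T"])
cv2.imwrite("pics/w1.png",np.vstack([cv2.resize(a,(480,300)),cv2.resize(b,(480,300))]))
E
```

```text
2.2 [ 0.143 -0.392  0.61 ] [-0.738 -0.054  0.742 -0.011 -2.354 -0.199] [1.199 1.045 2.116]
```

View pics/w1.png

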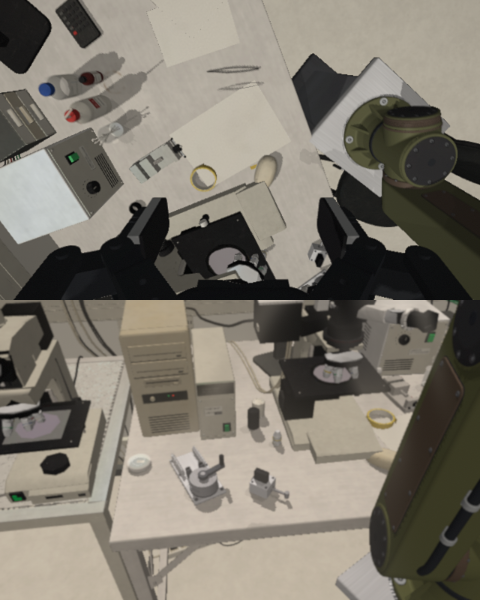

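```bash
python3 - <<'E'
from h import *
np.set_printoptions(precision=3,suppress=True)
a,b=cam("scene"),cam("side");w=cam("wrist")
for P in [(.268,-.143,.418),(.329,-.144,.409),(.509,-.17,.19),(.48,-.16,.3),(.44,-.15,.45),(.323,-.195,.04)]:
    print(P,proj(w,P)*.75,proj(a,P),proj(b,P),proj(b,P)*.75+[0,300])
E
```

```text
(0.268, -0.143, 0.418) [[319.962 277.572]] [[577.753  26.402]] [[584.634  28.43 ]] [[438.476 321.323]]
(0.329, -0.144, 0.409) [[293.661 294.906]] [[536.305  22.225]] [[544.278  21.302]] [[408.209 315.977]]
(0.509, -0.17, 0.19) [[228.408 261.116]] [[425.953  98.272]] [[442.237  97.887]] [[331.678 373.416]]
(0.48, -0.16, 0.3) [[236.221 290.344]] [[445.624  56.367]] [[459.555  52.833]] [[344.666 339.625]]
(0.44, -0.15, 0.45) [[251.415 350.896]] [[482.667 -19.957]] [[492.211 -27.503]] [[369.158 279.372]]
(0.323, -0.195, 0.04) [[261.759 181.24 ]] [[488.378 181.299]] [[508.99  197.137]] [[381.743 447.853]]
```

Emit:
{"method": "play_rows", "body": {
  "motion": [
    {"linear": [0.2, 0.2, 1], "turn": [0, 0, 0], "jaw": 1},
    {"linear": [0.6, 0.6, 0.7], "turn": [0, 0, 0], "jaw": 1},
    {"linear": [0.7, 0.7, 0.4], "turn": [0, 0, 0], "jaw": 1},
    {"linear": [0.8, 0.8, 0], "turn": [0, 0, 0], "jaw": 1},
    {"linear": [0.7, 0.8, 0], "turn": [0, 0, 0], "jaw": 1}
  ]
}}

```text
time: 2.8
position: [0.2671, -0.2699, 0.6927]
tool_rot: [-0.989, 2.968, -0.006]
wrist_force: [0.8, -0.6, 0.3]
finger_gap: 0.0854
finger_force: 0.0
```

Emit:
{"method": "play_rows", "body": {
  "motion": [
    {"linear": [0.5, 1, 0], "turn": [0, 0, 0], "jaw": 1},
    {"linear": [0.4, 1, 0], "turn": [0, 0, 0], "jaw": 1},
    {"linear": [0.3, 1, 0], "turn": [0, 0, 0], "jaw": 1},
    {"linear": [0.3, 1, 0], "turn": [0, 0, 0], "jaw": 1},
    {"linear": [0.2, 1, 0], "turn": [0, 0, 0], "jaw": 1}
  ]
}}

```text
time: 3.3
position: [0.3335, -0.0695, 0.6926]
tool_rot: [-0.99, 2.968, -0.004]
wrist_force: [0.9, 0.0, -0.2]
finger_gap: 0.0853
finger_force: 0.0
```

Emit:
{"method": "play_rows", "body": {
  "motion": [
    {"linear": [0.2, 1, 0], "turn": [0, 0, 0], "jaw": 1},
    {"linear": [0.2, 1, 0], "turn": [0, 0, 0], "jaw": 1},
    {"linear": [0.2, 1, 0], "turn": [0, 0, 0], "jaw": 1},
    {"linear": [0.2, 1, 0], "turn": [0, 0, 0], "jaw": 1},
    {"linear": [0.2, 1, 0], "turn": [0, 0, 0], "jaw": 1}
  ]
}}

```text
time: 3.8
position: [0.373, 0.1297, 0.6933]
tool_rot: [-0.99, 2.967, -0.001]
wrist_force: [1.1, -0.4, 0.4]
finger_gap: 0.0852
finger_force: 0.0
```

```bash
python3 - <<'E'
from h import *
np.set_printoptions(precision=3,suppress=True)
s=manip.state();print(s["time"],s["position"],s["joint_positions"],s["wrist_force"])
E
```

```text
3.8 [0.373 0.13  0.693] [ 0.863  0.17   1.224  0.016 -2.613 -1.776] [ 1.075 -0.442  0.443]
```

Emit:
{"method": "play_rows", "body": {
  "motion": [
    {"linear": [0.2, 0.1, -1], "turn": [0, 0, -0.8], "jaw": 1},
    {"linear": [0.2, 0.1, -1], "turn": [0, 0, -0.8], "jaw": 1},
    {"linear": [0.2, 0.1, -1], "turn": [0, 0, -0.8], "jaw": 1},
    {"linear": [0.2, 0.1, -1], "turn": [0, 0, -0.8], "jaw": 1},
    {"linear": [0.2, 0.1, -1], "turn": [0, 0, -0.8], "jaw": 1}
  ]
}}

```text
time: 4.3
position: [0.4118, 0.1478, 0.5058]
tool_rot: [-0.387, 3.105, -0.005]
wrist_force: [-0.2, 0.3, 0.2]
finger_gap: 0.0856
finger_force: 0.0
```

Emit:
{"method": "play_rows", "body": {
  "motion": [
    {"linear": [0.2, 0, -1], "turn": [0, 0, 0], "jaw": 1},
    {"linear": [0.2, 0, -1], "turn": [0, 0, 0], "jaw": 1},
    {"linear": [0, 0, -1], "turn": [0, 0, 0], "jaw": 1},
    {"linear": [0, 0, -0.5], "turn": [0, 0, 0], "jaw": 1},
    {"linear": [0, 0, 0], "turn": [0, 0, 0], "jaw": 1}
  ]
}}

```text
time: 4.8
position: [0.4271, 0.1478, 0.3644]
tool_rot: [-0.394, 3.109, -0.01]
wrist_force: [-0.6, 0.0, 0.8]
finger_gap: 0.0851
finger_force: 0.0
```

```bash
python3 - <<'E'
from h import *
np.set_printoptions(precision=3,suppress=True)
s=manip.state();print(s["time"],s["position"],s["joint_positions"],s["wrist_force"])
c=cam("wrist",s);a=viewer.grab_frame("wrist")
np.save("w2.npy",c["T"])
cv2.imwrite("pics/w2raw.png",a);cv2.imwrite("pics/w2.png",cv2.resize(a,(800,500),interpolation=cv2.INTER_CUBIC))
E
```

```text
4.8 [0.427 0.148 0.364] [ 0.791 -0.308 -0.007  0.01  -1.87  -2.107] [-0.64   0.036  0.836]
```

View pics/w2.png

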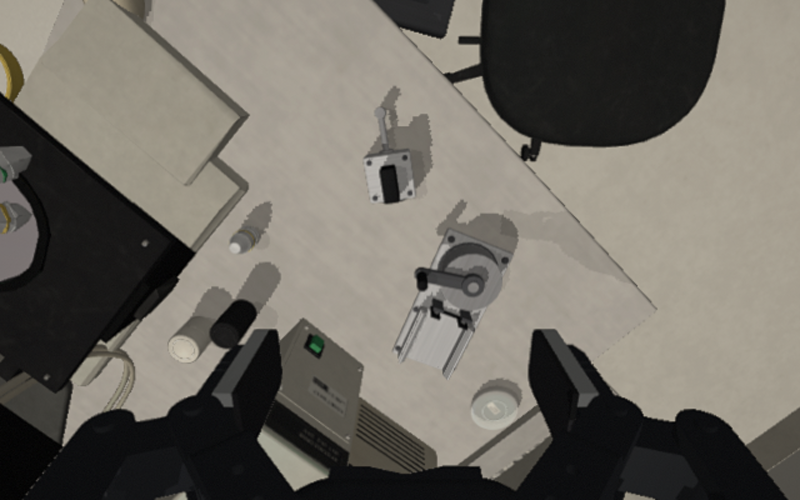

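Emit:
{"method": "play_rows", "body": {
  "motion": [
    {"linear": [0.3, 0.8, -0.6], "turn": [0, 0, 0], "jaw": 1},
    {"linear": [0.3, 0.8, -0.6], "turn": [0, 0, 0], "jaw": 1},
    {"linear": [0.3, 0.8, -0.6], "turn": [0, 0, 0], "jaw": 1},
    {"linear": [0, 0, 0], "turn": [0, 0, 0], "jaw": 1},
    {"linear": [0, 0, 0], "turn": [0, 0, 0], "jaw": 1}
  ]
}}

```text
time: 5.35
position: [0.4644, 0.2449, 0.2964]
tool_rot: [-0.396, 3.105, -0.008]
wrist_force: [-0.1, 0.2, 0.9]
finger_gap: 0.0852
finger_force: 0.0
```

```bash
python3 - <<'E'
from h import *
np.set_printoptions(precision=3,suppress=True)
s=manip.state();print(s["time"],s["position"],s["joint_velocities"])
c=cam("wrist",s);a=viewer.grab_frame("wrist")
np.save("w3.npy",c["T"]);cv2.imwrite("pics/w3raw.png",a)
o=cam("wrist");o["T"]=np.load("w2.npy")
for px in [(390,178),(380,112),(470,280),(421,277),(425,365)]:
    P=onz(o,np.array(px)*.8,.03); print(P,proj(c,P))
E
```

```text
5.35 [0.464 0.245 0.296] [-0.013 -0.043  0.016  0.012 -0.004  0.004]
[0.428 0.13  0.03 ] [[232.573  97.372]]
[0.364 0.104 0.03 ] [[218.967  31.086]]
[0.52  0.248 0.03 ] [[315.672 198.589]]
[0.53  0.192 0.03 ] [[268.541 195.569]]
[0.643 0.228 0.03 ] [[278.079 280.869]]
```

```bash
python3 - <<'E'
import cv2,numpy as np
a=cv2.imread("pics/w2raw.png")[60:310,285:425];b=cv2.imread("pics/w3raw.png")[10:310,200:368]
# scale: a x2.4 (336x600); b x2 (336x600)... 
A=cv2.resize(a,None,fx=2.4,fy=2.4,interpolation=cv2.INTER_CUBIC);B=cv2.resize(b,None,fx=2,fy=2,interpolation=cv2.INTER_CUBIC)
cv2.imwrite("pics/cmp.png",np.hstack([A,B]));print(A.shape,B.shape)
E
```

```text
(600, 336, 3) (600, 336, 3)
```

View pics/cmp.png

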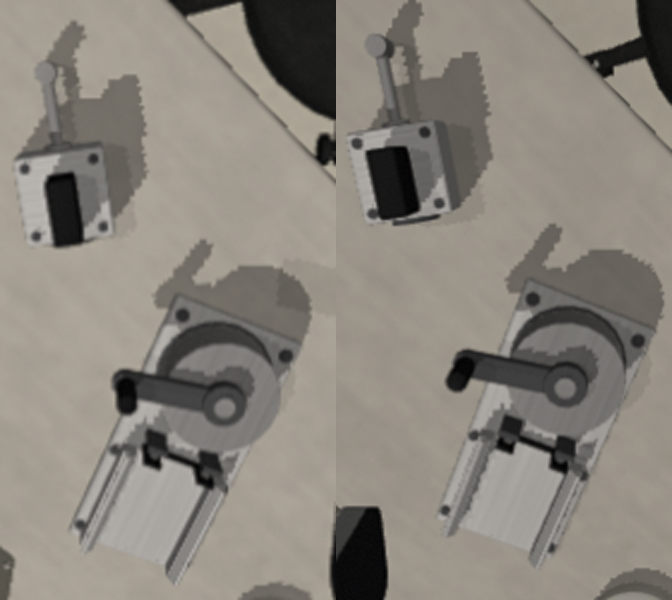

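```bash
cat > fit.py <<'E'
from h import *
np.set_printoptions(precision=4,suppress=True)
A=cam("wrist");B=cam("wrist");A["T"]=np.load("w2.npy");B["T"]=np.load("w3.npy")
L=lambda x,y:(285+x/2.4-.3,60+y/2.4-.3)
Q=lambda x,y:(200+(x-336)/2-.25,10+y/2-.25)
def pt(l,r): return tri([(A,L(*l)),(B,Q(*r))])
def show(n,l,r): P,e=pt(l,r);print(n,P,round(e,2));return P
S=[show("scr",l,r) for l,r in [((25,169),(357,143)),((93,158),(425,131)),((103,226),(439,203)),((36,236),(373,213))]]
H=show("head",(45,72),(379,46)); c=np.mean(S,0);print("c",c)
d=H-c;print("yaw head",np.degrees(np.arctan2(d[1],d[0])),np.hypot(*d[:2]))
e=(S[0]+S[1]-S[2]-S[3]);print("yaw scr",np.degrees(np.arctan2(e[1],e[0])), "y-axis",np.degrees(np.arctan2(*(S[1]+S[2]-S[0]-S[3])[1::-1])))
C=[show("c",l,r) for l,r in [((182,315),(533,299)),((286,356),(637,341)),((81,524),(445,510)),((115,450),(474,436)),((223,490),(582,476))]]
hub=show("hub",(224,404),(566,388)); peg=show("peg",(126,405),(456,381))
for p,q in((0,2),(3,4),(0,1)):
    d=C[p]-C[q];print("cr yaw",np.degrees(np.arctan2(d[1],d[0])),np.hypot(*d[:2]))
print("mid far corner",(C[1]+C[2])/2,"midC34",(C[3]+C[4])/2,"mid01",(C[0]+C[1])/2)
d=peg-hub;print("lever",np.degrees(np.arctan2(d[1],d[0])),np.hypot(*d[:2]))
E
python3 fit.py
```

```text
scr [0.4167 0.105  0.0357] 0.11
scr [0.4017 0.1396 0.0347] 0.12
scr [0.437  0.1543 0.0346] 0.06
scr [0.4516 0.1194 0.0346] 0.13
head [0.365  0.1027 0.0171] 0.14
c [0.4268 0.1296 0.0349]
yaw head -156.51813228395963 0.06738012312696852
yaw scr -157.5058955806966 y-axis 113.08910135975702
c [0.483  0.2164 0.0081] 0.08
c [0.4908 0.2846 0.0144] 0.11
c [0.638  0.192  0.0129] 0.11
c [0.5806 0.2    0.0108] 0.02
c [0.5892 0.2751 0.0139] 0.05
hub [0.5185 0.2478 0.0497] 0.69
peg [0.5195 0.1887 0.0801] 0.16
cr yaw 171.04300215932986 0.15695098253106374
cr yaw -96.55490230816719 0.07553880472820912
cr yaw -96.49817689031659 0.06861988983973626
mid far corner [0.5644 0.2383 0.0137] midC34 [0.5849 0.2375 0.0123] mid01 [0.4869 0.2505 0.0113]
lever -89.01518296525508 0.05918299643523613
```

```bash
cat > fit2.py <<'E'
from fit import *
O=[((182,315),(533,299)),((286,356),(637,341)),((81,524),(445,510)),((115,450),(474,436)),((223,490),(582,476)),((224,404),(566,388)),((126,405),(456,381))]
def mod(p):
    x,y,t,a,b,m,b2,h,zs=p; l=np.radians(100)
    M=np.array([(a,b,zs),(a,-b,zs),(-a,b,zs),(m,b2,zs),(m,-b2,zs),(.05,0,h),(.05+.058*np.cos(l),.058*np.sin(l),.082)])
    M[:,:2]=M[:,:2]@np.array([[np.cos(t),np.sin(t)],[-np.sin(t),np.cos(t)]]); return M+[x,y,0]
def f(p):
    M=mod(p); return np.concatenate([(proj(A,M)-[L(*o[0]) for o in O]).ravel(),(proj(B,M)-[Q(*o[1]) for o in O]).ravel(),[(p[8]-.009)*500]])
r=least_squares(f,[.566,.239,3.0,.08,.034,-.02,.037,.055,.009])
print("cradle",r.x,np.degrees(r.x[2]));print(r.fun.reshape(-1)[:28].reshape(2,7,2))
x,y,t=r.x[:3]
for n,cx in(("start",-.064),("axis",.05)): print(n,x+cx*np.cos(t),y+cx*np.sin(t))
E
python3 fit2.py | sed -n '/cradle/,$p'
```

```text
cradle [ 0.5664  0.2399  2.9996  0.0798  0.0356 -0.0199  0.0383  0.0539  0.0096] 171.86580530210813
[[[-0.0565 -0.2682]
  [ 0.0309  0.2843]
  [ 0.5101  0.3773]
  [-0.5353 -0.4183]
  [-0.8726 -0.201 ]
  [-0.089   0.7691]
  [ 0.5003  0.0208]]

 [[-0.3814 -0.2596]
  [ 0.7902  0.4416]
  [ 1.1773  0.3322]
  [-0.4687 -0.4855]
  [-0.4939  0.0087]
  [-0.2855 -0.7538]
  [ 0.0768  0.2057]]]
start 0.6297537396256014 0.23084199192739296
axis 0.5169006491503547 0.24697208709716084
```

Emit:
{"method": "play_rows", "body": {
  "motion": [
    {"linear": [-0.22, -0.71, -0.7], "turn": [0, 0, 0.4], "jaw": 1},
    {"linear": [-0.21, -0.71, -0.7], "turn": [0, 0, 0.4], "jaw": 1},
    {"linear": [-0.21, -0.71, -0.7], "turn": [0, 0, 0.4], "jaw": 1},
    {"linear": [-0.21, -0.71, -0.7], "turn": [0, 0, 0.2], "jaw": 0.5},
    {"linear": [0, 0, -0.7], "turn": [0, 0, 0], "jaw": 0}
  ]
}}

```text
time: 5.9
position: [0.4303, 0.1287, 0.1578]
tool_rot: [-0.617, 3.063, -0.002]
wrist_force: [0.7, 0.3, 0.6]
finger_gap: 0.0591
finger_force: 0.0
```

Emit:
{"method": "play_rows", "body": {
  "motion": [
    {"linear": [0, 0, 0], "turn": [0, 0, 0], "jaw": 0},
    {"linear": [0, 0, 0], "turn": [0, 0, 0], "jaw": 0}
  ]
}}

```text
time: 6.1
position: [0.4306, 0.1308, 0.1579]
tool_rot: [-0.62, 3.065, -0.005]
wrist_force: [-0.1, 0.7, 0.8]
finger_gap: 0.0427
finger_force: 0.0
```

```bash
cat >> h.py <<'E'
def rep():
    np.set_printoptions(precision=4,suppress=True)
    s=manip.state();M=R.from_rotvec(s["tool_rot"]).as_matrix()
    print(s["time"],s["position"],"xhead",np.degrees(np.arctan2(M[1,0],M[0,0])),"z",M[:,2],"gap",s["finger_gap"],s["finger_force"],"F",s["wrist_force"],"T",s["wrist_torque"])
E
python3 -c "
from h import *
rep();s=manip.state();c=cam('wrist',s);a=viewer.grab_frame('wrist');np.save('w4.npy',c['T']);cv2.imwrite('pics/w4raw.png',a)
print(s['joint_positions'])
for P in [(.4305,.1312,.062),(.4268,.1296,.034),(.365,.1027,.026)]: print(proj(c,P))"
```

```text
6.1 [0.4306 0.1308 0.1579] xhead -157.11516703724772 z [ 0.0146 -0.0004 -0.9999] gap 0.04266411887955783 0.0 F [-0.1175  0.6816  0.8292] T [ 0.0219 -0.0532 -0.0078]
[ 0.7553 -0.3866 -0.4459  0.0103 -1.5013 -1.9274]
[[323.9017 203.9736]]
[[324.0496 186.5008]]
[[323.1683  94.5953]]
```

View pics/w4raw.png

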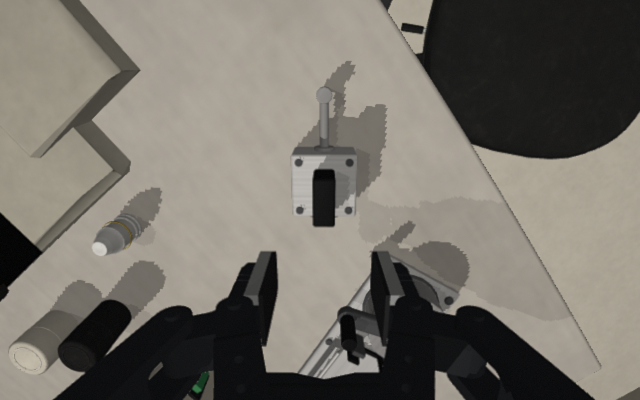

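Emit:
{"method": "play_rows", "body": {
  "motion": [
    {"linear": [0, 0, -0.7], "turn": [0, 0.14, 0], "jaw": 0},
    {"linear": [0, 0, -0.7], "turn": [0, 0, 0], "jaw": 0},
    {"linear": [0, 0, -0.7], "turn": [0, 0, 0], "jaw": 0},
    {"linear": [0, 0, -0.42], "turn": [0, 0, 0], "jaw": 0},
    {"linear": [0, 0, -0.15], "turn": [0, 0, 0], "jaw": 0}
  ]
}}

```text
time: 6.65
position: [0.4301, 0.1314, 0.0486]
tool_rot: [0.624, -3.075, 0.002]
wrist_force: [-0.7, 0.1, 1.3]
finger_gap: 0.0427
finger_force: 0.0
```

Emit:
{"method": "play_rows", "body": {
  "motion": [
    {"linear": [0, 0, 0], "turn": [0, 0, 0], "jaw": -0.3},
    {"linear": [0, 0, 0], "turn": [0, 0, 0], "jaw": -0.6},
    {"linear": [0, 0, 0], "turn": [0, 0, 0], "jaw": -1},
    {"linear": [0, 0, 0], "turn": [0, 0, 0], "jaw": -1},
    {"linear": [0, 0, 0], "turn": [0, 0, 0], "jaw": -1}
  ]
}}

```text
time: 7.15
position: [0.431, 0.1314, 0.0505]
tool_rot: [0.625, -3.079, 0.001]
wrist_force: [0.4, -1.3, 6.8]
finger_gap: 0.0148
finger_force: 63.5
```

```bash
python3 -c "
from h import *
rep()"
```

```text
7.15 [0.431  0.1314 0.0505] xhead -157.06141940096498 z [-0.0001 -0.0006 -1.    ] gap 0.014787207272744214 63.503040075302124 F [ 0.3914 -1.2837  6.7712] T [-0.3069 -0.0765  0.0202]
```

Emit:
{"method": "play_rows", "body": {
  "motion": [
    {"linear": [0, 0, 0.4], "turn": [0, 0, 0], "jaw": -1},
    {"linear": [0, 0, 0.6], "turn": [0, 0, 0], "jaw": -1},
    {"linear": [0, 0, 0.6], "turn": [0, 0, 0], "jaw": -1},
    {"linear": [0, 0, 0.6], "turn": [0, 0, 0], "jaw": -1},
    {"linear": [0, 0, 0.5], "turn": [0, 0, 0], "jaw": -1}
  ]
}}

```text
time: 7.65
position: [0.4296, 0.1311, 0.1574]
tool_rot: [0.624, -3.075, 0.0]
wrist_force: [0.2, -0.1, -2.3]
finger_gap: 0.0145
finger_force: 62.2
```

```bash
python3 -c "
from h import *
rep();A=cam('wrist');A['T']=np.load('w2.npy')
for p in [(362,370),(435,465),(305,320)]: print(onz(A,np.array(p)*.8,.18))"
```

```text
7.65 [0.4296 0.1311 0.1574] xhead -157.07491175155857 z [-0.0036 -0.0009 -1.    ] gap 0.014461743150216493 62.2455632686615 F [ 0.2281 -0.1458 -2.3338] T [ 0.0361 -0.1038  0.0011]
[0.5666 0.1459 0.18  ]
[0.6517 0.2346 0.18  ]
[0.5319 0.0905 0.18  ]
```

```bash
python3 -c "
from h import *
np.set_printoptions(precision=3,suppress=True)
A=cam('wrist');A['T']=np.load('w2.npy')
for p in [(305,320),(362,365),(360,400),(437,462),(540,405)]: print(onz(A,np.array(p)*.8,.0),onz(A,np.array(p)*.8,.1))"
```

```text
[0.637 0.069 0.   ] [0.579 0.081 0.1  ]
[0.684 0.154 0.   ] [0.616 0.149 0.1  ]
[0.74  0.163 0.   ] [0.661 0.156 0.1  ]
[0.819 0.296 0.   ] [0.724 0.262 0.1  ]
[0.686 0.406 0.   ] [0.617 0.35  0.1  ]
```

Emit:
{"method": "play_rows", "body": {
  "motion": [
    {"linear": [0.5, 0.24, 0], "turn": [0, 0, -0.8], "jaw": -1},
    {"linear": [0.9, 0.44, 0], "turn": [0, 0, -0.9], "jaw": -1},
    {"linear": [0.9, 0.44, 0], "turn": [0, 0, -0.9], "jaw": -1},
    {"linear": [0.9, 0.44, 0], "turn": [0, 0, -0.9], "jaw": -1},
    {"linear": [0.9, 0.44, 0], "turn": [0, 0, -0.9], "jaw": -1}
  ]
}}

```text
time: 8.15
position: [0.5948, 0.2117, 0.1554]
tool_rot: [-0.101, -3.135, 0.0]
wrist_force: [0.2, -0.7, -1.8]
finger_gap: 0.0147
finger_force: 62.3
```

Emit:
{"method": "play_rows", "body": {
  "motion": [
    {"linear": [0.6, 0.3, 0], "turn": [0, 0, -0.5], "jaw": -1},
    {"linear": [0.4, 0.18, 0], "turn": [0, 0, -0.27], "jaw": -1},
    {"linear": [0, 0, 0], "turn": [0, 0, 0], "jaw": -1},
    {"linear": [0, 0, 0], "turn": [0, 0, 0], "jaw": -1}
  ]
}}

```text
time: 8.55
position: [0.6334, 0.2302, 0.1551]
tool_rot: [-0.221, -3.128, 0.001]
wrist_force: [0.3, -0.2, -2.2]
finger_gap: 0.0148
finger_force: 62.2
```

```bash
python3 -c "
from h import *
rep();s=manip.state();print(s['joint_positions']);c=cam('wrist',s);a=viewer.grab_frame('wrist');np.save('w5.npy',c['T']);cv2.imwrite('pics/w5raw.png',a)
cv2.imwrite('pics/w5.png',cv2.resize(a[60:400,120:560],(776,600),interpolation=cv2.INTER_CUBIC))"
```

```text
8.55 [0.6334 0.2302 0.1551] xhead 171.9153720716776 z [-0.006  -0.0005 -1.    ] gap 0.014829824617169111 62.1818482875824 F [ 0.2824 -0.2308 -2.1989] T [-0.0001  0.0285  0.0023]
[ 0.6427  0.2466  0.1555 -0.0032 -1.4848 -2.3544]
```

View pics/w5.png

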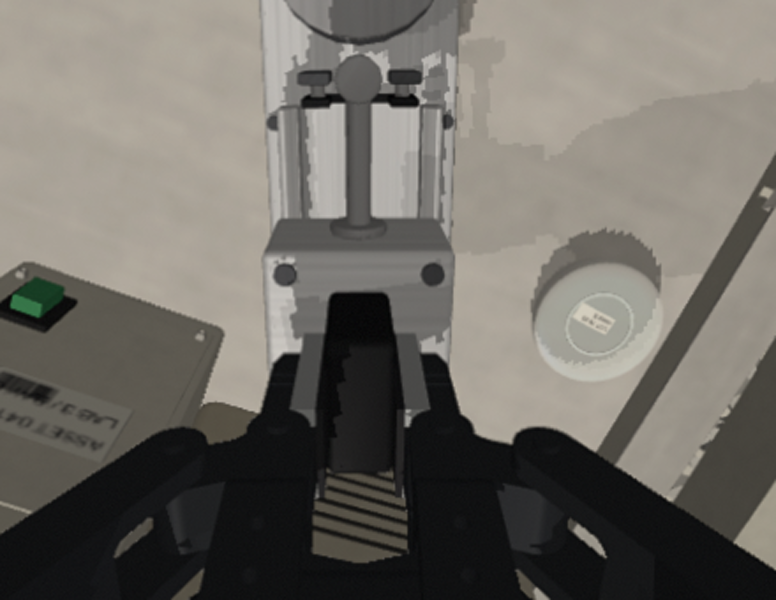

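Emit:
{"method": "play_rows", "body": {
  "motion": [
    {"linear": [0, 0, -0.5], "turn": [0, -0.05, 0], "jaw": -1},
    {"linear": [0, 0, -0.6], "turn": [0, 0, 0], "jaw": -1},
    {"linear": [0, 0, -0.4], "turn": [0, 0, 0], "jaw": -1},
    {"linear": [0, 0, -0.2], "turn": [0, 0, 0], "jaw": -1},
    {"linear": [0, 0, 0], "turn": [0, 0, 0], "jaw": -1}
  ]
}}

```text
time: 9.1
position: [0.6331, 0.2298, 0.0874]
tool_rot: [-0.222, -3.134, 0.001]
wrist_force: [-0.1, -0.0, -1.4]
finger_gap: 0.0147
finger_force: 62.2
```

Emit:
{"method": "play_rows", "body": {
  "motion": [
    {"linear": [0, 0, -0.15], "turn": [0, 0, 0], "jaw": -1},
    {"linear": [0, 0, -0.15], "turn": [0, 0, 0], "jaw": -1},
    {"linear": [0, 0, -0.12], "turn": [0, 0, 0], "jaw": -1},
    {"linear": [0, 0, 0], "turn": [0, 0, 0], "jaw": -1}
  ]
}}

```text
time: 9.5
position: [0.6334, 0.23, 0.0707]
tool_rot: [0.222, 3.134, -0.0]
wrist_force: [0.0, -0.5, -3.0]
finger_gap: 0.0149
finger_force: 62.2
```

```bash
python3 -c "
from h import *
rep()"
```

```text
9.5 [0.6334 0.23   0.0707] xhead 171.89486076763612 z [ 0.0002 -0.0003 -1.    ] gap 0.014916254176334038 62.24775195121765 F [ 0.0463 -0.5203 -3.0448] T [ 0.0389 -0.0314  0.0422]
```

Emit:
{"method": "play_rows", "body": {
  "motion": [
    {"linear": [0, 0, -0.1], "turn": [0, 0, 0], "jaw": -1},
    {"linear": [0, 0, -0.1], "turn": [0, 0, 0], "jaw": -1},
    {"linear": [0, 0, -0.07], "turn": [0, 0, 0], "jaw": -1},
    {"linear": [0, 0, 0], "turn": [0, 0, 0], "jaw": -1},
    {"linear": [0, 0, 0], "turn": [0, 0, 0], "jaw": -1}
  ]
}}

```text
time: 10.0
position: [0.6338, 0.2301, 0.0608]
tool_rot: [0.222, 3.132, 0.0]
wrist_force: [1.2, -0.1, -2.6]
finger_gap: 0.0146
finger_force: 62.2
```

Emit:
{"method": "play_rows", "body": {
  "motion": [
    {"linear": [0, 0, -0.05], "turn": [0, 0, 0], "jaw": -1},
    {"linear": [0, 0, -0.03], "turn": [0, 0, 0], "jaw": -1},
    {"linear": [0, 0, 0], "turn": [0, 0, 0], "jaw": -1}
  ]
}}

```text
time: 10.3
position: [0.6342, 0.2302, 0.0586]
tool_rot: [0.221, 3.131, 0.001]
wrist_force: [-0.7, -1.2, 2.2]
finger_gap: 0.0147
finger_force: 62.7
```

Emit:
{"method": "play_rows", "body": {
  "motion": [
    {"linear": [-0.12, 0.017, 0], "turn": [0, 0, 0], "jaw": -1},
    {"linear": [-0.12, 0.017, 0], "turn": [0, 0, 0], "jaw": -1},
    {"linear": [-0.12, 0.017, 0], "turn": [0, 0, 0], "jaw": -1},
    {"linear": [-0.12, 0.017, 0], "turn": [0, 0, 0], "jaw": -1},
    {"linear": [-0.06, 0.009, 0], "turn": [0, 0, 0], "jaw": -1}
  ]
}}

```text
time: 10.8
position: [0.6123, 0.2335, 0.0586]
tool_rot: [0.221, 3.131, 0.002]
wrist_force: [2.1, -0.2, 3.9]
finger_gap: 0.0146
finger_force: 63.2
```

```bash
cat >> h.py <<'E'
def cx():
    s=manip.state();d=s["position"][:2]-[.5664,.2399];u=np.array([-.99,.1413])
    print("cradle x %.4f y %.4f origin %.4f"%(d@u,d@[-.1413,-.99],d@u+.004))
E
python3 -c "
from h import *
rep();cx()"
```

```text
10.8 [0.6123 0.2335 0.0586] xhead 171.92255739950087 z [ 0.0031  0.0008 -1.    ] gap 0.01461651895384723 63.23209762573242 F [ 2.082  -0.2254  3.8829] T [ 0.0048 -0.722  -0.0419]
cradle x -0.0463 y -0.0002 origin -0.0423
```

Emit:
{"method": "play_rows", "body": {
  "motion": [
    {"linear": [-0.05, 0.007, 0], "turn": [0, 0, 0], "jaw": -1},
    {"linear": [-0.05, 0.007, 0], "turn": [0, 0, 0], "jaw": -1},
    {"linear": [0, 0, 0], "turn": [0, 0, 0], "jaw": -1}
  ]
}}

```text
time: 11.1
position: [0.6085, 0.234, 0.0585]
tool_rot: [0.221, 3.131, 0.001]
wrist_force: [1.7, 0.1, 6.2]
finger_gap: 0.0144
finger_force: 63.5
```

Emit:
{"method": "play_rows", "body": {
  "motion": [
    {"linear": [-0.03, 0.004, 0], "turn": [0, 0, 0], "jaw": -1},
    {"linear": [-0.02, 0.003, 0], "turn": [0, 0, 0], "jaw": -1},
    {"linear": [0, 0, 0], "turn": [0, 0, 0], "jaw": -1}
  ]
}}

```text
time: 11.4
position: [0.6077, 0.2341, 0.0586]
tool_rot: [0.221, 3.129, 0.002]
wrist_force: [7.9, 0.3, 2.7]
finger_gap: 0.0148
finger_force: 63.1
```

```bash
python3 -c "
from h import *
rep();cx()"
```

```text
11.4 [0.6077 0.2341 0.0586] xhead 171.90145397970218 z [ 0.005   0.0009 -1.    ] gap 0.014773252494439696 63.14564108848572 F [7.8568 0.2984 2.682 ] T [-0.1854 -2.3007 -0.0023]
cradle x -0.0417 y -0.0001 origin -0.0377
```

Emit:
{"method": "play_rows", "body": {
  "motion": [
    {"linear": [0.02, 0, 0], "turn": [0, 0, 0], "jaw": -1},
    {"linear": [0, 0, 0], "turn": [0, 0, 0], "jaw": -0.5},
    {"linear": [0, 0, 0], "turn": [0, 0, 0], "jaw": -0.2},
    {"linear": [0, 0, 0], "turn": [0, 0, 0], "jaw": 0},
    {"linear": [0, 0, 0], "turn": [0, 0, 0], "jaw": 0}
  ]
}}

```text
time: 11.9
position: [0.6064, 0.234, 0.0568]
tool_rot: [-0.222, -3.134, 0.001]
wrist_force: [0.3, -0.2, 0.5]
finger_gap: 0.043
finger_force: 0.0
```

Emit:
{"method": "play_rows", "body": {
  "motion": [
    {"linear": [0, 0, 0.3], "turn": [0, 0, 0], "jaw": 0},
    {"linear": [0, 0, 0.7], "turn": [0, 0, 0], "jaw": 0},
    {"linear": [0, 0, 0.8], "turn": [0, 0, 0], "jaw": 0},
    {"linear": [0, 0, 0.7], "turn": [0, 0, 0], "jaw": 0},
    {"linear": [0, 0, 0], "turn": [0, 0, 0], "jaw": 0}
  ]
}}

```text
time: 12.4
position: [0.609, 0.2347, 0.1646]
tool_rot: [0.221, 3.124, 0.008]
wrist_force: [0.0, -0.3, 0.2]
finger_gap: 0.043
finger_force: 0.0
```

```bash
python3 -c "
from h import *
rep();cx();s=manip.state();print(s['joint_positions']);c=cam('wrist',s);a=viewer.grab_frame('wrist');np.save('w6.npy',c['T']);cv2.imwrite('pics/w6raw.png',a)
cv2.imwrite('pics/w6.png',cv2.resize(a[0:300,200:450],(667,800))[:600])"
```

```text
12.4 [0.609  0.2347 0.1646] xhead 171.91422483787042 z [ 0.0099  0.0041 -0.9999] gap 0.04295164335844237 0.0 F [ 0.0089 -0.2766  0.2153] T [ 0.022  -0.0157  0.0033]
cradle x -0.0429 y -0.0009 origin -0.0389
[ 0.6753  0.1741  0.0871  0.003  -1.4734 -2.3875]
```

View pics/w6.png

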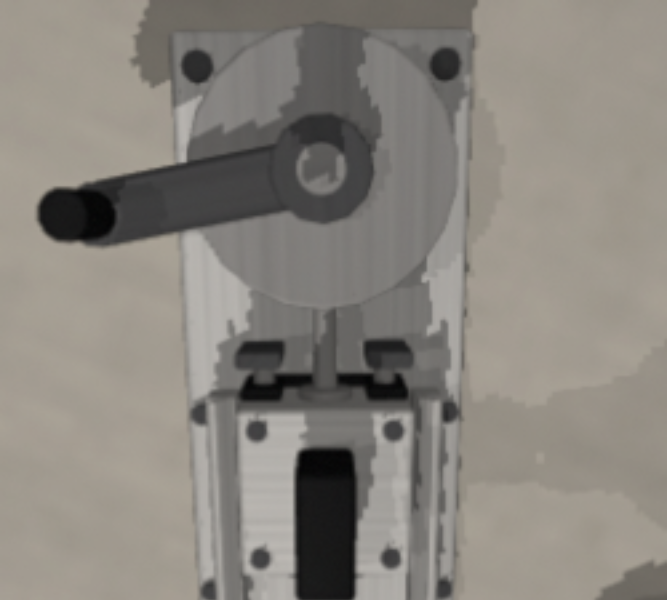

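```bash
cat > fit3.py <<'E'
from fit2 import *
D=cam("wrist");D["T"]=np.load("w6.npy")
V=lambda x,y:(200+x/2.667-.3,y/2.667-.3)
M=mod(r.x);v=np.array([V(197,66),V(445,63),V(197,412),V(321,167),V(62,214)])
print("w6 resid",proj(D,M[[0,1,3,5,6]])-v)
for w in(30,):
    def g(p): 
        M=mod(p);return np.concatenate([f(p)*.5,(proj(D,M[[0,1,3,5,6]])-v).ravel()])
    q=least_squares(g,r.x);print("ref",q.x[:3],np.degrees(q.x[2]),q.x[3:],q.fun[-10:])
# carriage from block top screws & tab
P=[onz(D,V(*p),.034) for p in((257,430),(394,430),(391,558),(261,558))];print("carr",np.mean(P,0))
x,y,t=q.x[:3];d=np.mean(P,0)[:2]-[x,y];print("carr cradle x",d@[np.cos(t),np.sin(t)],d@[-np.sin(t),np.cos(t)])
print("axis",x+.05*np.cos(t),y+.05*np.sin(t))
E
python3 fit3.py|sed -n '/w6/,$p'
```

```text
w6 resid [[-0.2012 -0.0553]
 [ 1.4854  1.2893]
 [ 1.3262  0.6201]
 [ 0.5604  0.9126]
 [ 0.0186 -0.4009]]
ref [0.5661 0.2399 3.0051] 172.18136395013582 [ 0.0798  0.035  -0.0195  0.0391  0.0554  0.0101] [-0.1648 -0.3423  0.2201  0.4361  0.3477  0.1575  0.0862  0.3297 -0.397
 -0.3534]
carr [0.6054 0.2352 0.034 ]
carr cradle x -0.03953462515847884 -0.0006482652868416037
axis 0.516570636381501 0.2467126300419972
```

Emit:
{"method": "play_rows", "body": {
  "motion": [
    {"linear": [-0.25, -0.12, 0], "turn": [0, 0, 1], "jaw": 0},
    {"linear": [-0.25, -0.12, 0], "turn": [0, 0, 1], "jaw": -0.2},
    {"linear": [-0.25, -0.13, 0], "turn": [0, 0, 1], "jaw": -0.45},
    {"linear": [-0.25, -0.13, 0], "turn": [0, 0, 1], "jaw": -0.45},
    {"linear": [-0.25, -0.13, 0], "turn": [0, 0, 1], "jaw": -0.45}
  ]
}}

```text
time: 12.95
position: [0.5562, 0.2085, 0.1569]
tool_rot: [0.603, -3.083, -0.0]
wrist_force: [0.3, 0.8, 0.5]
finger_gap: 0.0235
finger_force: 0.0
```

Emit:
{"method": "play_rows", "body": {
  "motion": [
    {"linear": [-0.25, -0.13, 0], "turn": [0, 0, 1], "jaw": -0.45},
    {"linear": [-0.25, -0.13, 0], "turn": [0, 0, 1], "jaw": -0.45},
    {"linear": [-0.25, -0.13, 0], "turn": [0, 0, 1], "jaw": -0.45},
    {"linear": [-0.25, -0.13, 0], "turn": [0, 0, 1], "jaw": -0.45},
    {"linear": [0, 0, 0], "turn": [0, 0, 1], "jaw": -0.45}
  ]
}}

```text
time: 13.45
position: [0.516, 0.1876, 0.1574]
tool_rot: [-1.381, 2.821, 0.002]
wrist_force: [-0.6, 0.5, 0.3]
finger_gap: 0.0231
finger_force: 0.0
```

Emit:
{"method": "play_rows", "body": {
  "motion": [
    {"linear": [0, 0, 0], "turn": [0, 0, 1], "jaw": -0.45},
    {"linear": [0, 0, 0], "turn": [0, 0, 1], "jaw": -0.45},
    {"linear": [0, 0, 0], "turn": [0, 0, 1], "jaw": -0.45},
    {"linear": [0, 0, 0], "turn": [0, 0, 1], "jaw": -0.45},
    {"linear": [0, 0, 0], "turn": [0, 0, 1], "jaw": -0.45}
  ]
}}

```text
time: 13.95
position: [0.5166, 0.1879, 0.157]
tool_rot: [2.064, -2.368, -0.003]
wrist_force: [-0.1, -0.1, 0.0]
finger_gap: 0.0235
finger_force: 0.0
```

Emit:
{"method": "play_rows", "body": {
  "motion": [
    {"linear": [0, 0, 0], "turn": [0, 0, 1], "jaw": -0.45},
    {"linear": [0, 0, 0], "turn": [0, 0, 0.7], "jaw": -0.45},
    {"linear": [0, 0, 0], "turn": [0, 0, 0], "jaw": -0.45},
    {"linear": [0, 0, 0], "turn": [0, 0, 0], "jaw": -0.45}
  ]
}}

```text
time: 14.35
position: [0.5168, 0.188, 0.1572]
tool_rot: [2.26, -2.183, -0.003]
wrist_force: [1.4, 0.1, -0.5]
finger_gap: 0.0237
finger_force: 0.0
```

```bash
python3 -c "
from h import *
rep();s=manip.state();print(s['joint_positions'])
c=cam('wrist',s);a=viewer.grab_frame('wrist');np.save('w7.npy',c['T']);cv2.imwrite('pics/w7raw.png',a)
print(proj(c,[.5188,.1887,.082]),proj(c,[.5166,.2467,.0554]))"
```

```text
14.35 [0.5168 0.188  0.1572] xhead -88.01328129158496 z [-0.0012  0.001  -1.    ] gap 0.023678077030744184 0.0 F [ 1.3717  0.0652 -0.4999] T [0.0098 0.0142 0.0115]
[ 0.7132 -0.086  -0.1931 -0.0016 -1.4639 -0.6784]
[[319.5021 216.1285]] [[320.3566 274.3776]]
```

```bash
python3 -c "
from h import *
a=cv2.cvtColor(cv2.imread('pics/w7raw.png'),cv2.COLOR_BGR2GRAY)
print(a[196:256:4,288:356:4])
"
```

```text
[[155 135 118 102 113 140  73  14   9  17  67 170 169 165 166 165 165]
 [177 178 177 178 173 146  37  11   9   7  44 139 154 163 164 165 165]
 [172 171 175 177 179 153  16  11   9   5  35 170 160 147 129 105 104]
 [177 178 178 178 177 172  14  20  21   6  24 178 177 178 180 180 130]
 [176 177 176 172  99  70  23  21  21  21  25  67  61 142 170 173 153]
 [169 171 114  78  87  87  20  19  21  19  35  56  59  50  68 173 123]
 [129  74  94  87  86  87  39  20  20  20  65  58  57  55  62  45 114]
 [ 53  84  91  86  85  85  70  63  55  65  67  56  57  57  56  53  47]
 [ 53  89  91  88  89 116  69  70  71  67  67  82  62  68  56  56  54]
 [ 91  89 102 137 133 132  69  70  71  67  67  94  93 129  76  61  54]
 [ 91 119 134 134 135 134  68  70  71  67  67  92  91 130 135 113  57]
 [133 133 133 131 129 129  67  71  71  67  67  93  93  97 135 135 125]
 [127 128 130 131 132 132  67  71  71  67  66  90  81 122 133 133 134]
 [122 120 104 116 115 125  67  70  71  68  67  90  79 118 133 132 117]
 [ 85  84  12 122 122 132  68  71  71  67  66  87  77 116 117 120  12]]
```

Emit:
{"method": "play_rows", "body": {
  "motion": [
    {"linear": [0.05, 0, -0.6], "turn": [0, 0, 0], "jaw": -0.45},
    {"linear": [0, 0, -0.6], "turn": [0, 0, 0], "jaw": -0.45},
    {"linear": [0, 0, -0.6], "turn": [0, 0, 0], "jaw": -0.45},
    {"linear": [0, 0, -0.4], "turn": [0, 0, 0], "jaw": -0.45},
    {"linear": [0, 0, 0], "turn": [0, 0, 0], "jaw": -0.45}
  ]
}}

```text
time: 14.9
position: [0.5175, 0.1872, 0.0667]
tool_rot: [2.257, -2.179, -0.004]
wrist_force: [-0.5, 0.0, -0.2]
finger_gap: 0.0235
finger_force: 0.0
```

```bash
cat >> h.py <<'E'
AX=np.array([.5166,.2467])
def lev():
    s=manip.state();d=s["position"][:2]-AX;ph=np.arctan2(d[1],d[0]);t=np.array([np.sin(ph),-np.cos(ph)])
    h=np.degrees(np.arctan2(*R.from_rotvec(s["tool_rot"]).as_matrix()[1::-1,0]))
    F=s["wrist_force"]
    print("t %.2f phi %.1f head %.1f r %.4f z %.4f th(tcp) %.3f Ft %.2f Fr %.2f Fz %.2f"%(s["time"],np.degrees(ph)%360,h%360,np.hypot(*d),s["position"][2],np.radians(272.2-np.degrees(ph)%360),F[:2]@t,F[:2]@d/np.hypot(*d),F[2]))
E
python3 -c "
from h import *
rep();lev()"
```

```text
14.9 [0.5175 0.1872 0.0667] xhead -87.98093364344355 z [-0.0049 -0.0011 -1.    ] gap 0.023509580988308385 0.0 F [-0.4622  0.0056 -0.2214] T [-0.042   0.0709  0.0342]
t 14.90 phi 270.9 head 272.0 r 0.0595 z 0.0667 th(tcp) 0.023 Ft 0.46 Fr -0.01 Fz -0.22
```

```bash
python3 -c "
import numpy as np
r=.0585
P=lambda p:r*np.array([np.cos(np.radians(p)),np.sin(np.radians(p))])
for p in range(271,151,-4): print(p,np.round((P(p-4)-P(p))/.04,3))"
```

```text
271 [-0.102  0.002]
267 [-0.102  0.009]
263 [-0.101  0.016]
259 [-0.099  0.023]
255 [-0.098  0.03 ]
251 [-0.095  0.037]
247 [-0.093  0.043]
243 [-0.089  0.049]
239 [-0.086  0.056]
235 [-0.082  0.061]
231 [-0.077  0.067]
227 [-0.072  0.072]
223 [-0.067  0.077]
219 [-0.061  0.082]
215 [-0.056  0.086]
211 [-0.049  0.089]
207 [-0.043  0.093]
203 [-0.037  0.095]
199 [-0.03   0.098]
195 [-0.023  0.099]
191 [-0.016  0.101]
187 [-0.009  0.102]
183 [-0.002  0.102]
179 [0.005 0.102]
175 [0.012 0.101]
171 [0.019 0.1  ]
167 [0.026 0.099]
163 [0.033 0.097]
159 [0.04  0.094]
155 [0.046 0.091]
```

Emit:
{"method": "play_rows", "body": {
  "motion": [
    {"linear": [-0.102, 0.002, 0], "turn": [0, 0, -0.667], "jaw": -0.45},
    {"linear": [-0.102, 0.009, 0], "turn": [0, 0, -0.667], "jaw": -0.45},
    {"linear": [-0.101, 0.016, 0], "turn": [0, 0, -0.667], "jaw": -0.45},
    {"linear": [-0.099, 0.023, 0], "turn": [0, 0, -0.667], "jaw": -0.45},
    {"linear": [-0.098, 0.03, 0], "turn": [0, 0, -0.667], "jaw": -0.45}
  ]
}}

```text
time: 15.4
position: [0.4997, 0.1911, 0.0707]
tool_rot: [-1.842, 2.542, -0.0]
wrist_force: [4.4, -1.7, -3.5]
finger_gap: 0.0232
finger_force: 2.2
```

```bash
python3 -c "
from h import *
lev()"
```

```text
t 15.40 phi 253.1 head 251.9 r 0.0581 z 0.0707 th(tcp) 0.333 Ft -4.69 Fr 0.41 Fz -3.50
```

Emit:
{"method": "play_rows", "body": {
  "motion": [
    {"linear": [-0.095, 0.037, 0], "turn": [0, 0, -0.667], "jaw": -0.45},
    {"linear": [-0.093, 0.043, 0], "turn": [0, 0, -0.667], "jaw": -0.45},
    {"linear": [-0.089, 0.049, 0], "turn": [0, 0, -0.667], "jaw": -0.45},
    {"linear": [-0.086, 0.056, 0], "turn": [0, 0, -0.667], "jaw": -0.45}
  ]
}}

```text
time: 15.8
position: [0.485, 0.1981, 0.0707]
tool_rot: [-1.47, 2.774, -0.001]
wrist_force: [2.8, -3.2, -3.8]
finger_gap: 0.0235
finger_force: 2.3
```

```bash
python3 -c "
from h import *
lev()"
```

```text
t 15.80 phi 237.0 head 235.8 r 0.0579 z 0.0707 th(tcp) 0.615 Ft -4.12 Fr 1.18 Fz -3.76
```

Emit:
{"method": "play_rows", "body": {
  "motion": [
    {"linear": [-0.082, 0.061, 0], "turn": [0, 0, -0.667], "jaw": -0.45},
    {"linear": [-0.077, 0.067, 0], "turn": [0, 0, -0.667], "jaw": -0.45},
    {"linear": [-0.072, 0.072, 0], "turn": [0, 0, -0.667], "jaw": -0.45},
    {"linear": [-0.067, 0.077, 0], "turn": [0, 0, -0.667], "jaw": -0.45}
  ]
}}

```text
time: 16.2
position: [0.473, 0.209, 0.0707]
tool_rot: [-1.07, 2.952, -0.001]
wrist_force: [3.7, -3.4, -2.1]
finger_gap: 0.0233
finger_force: 2.3
```

```bash
python3 -c "
from h import *
lev()"
```

```text
t 16.20 phi 220.8 head 219.8 r 0.0577 z 0.0707 th(tcp) 0.896 Ft -5.05 Fr -0.58 Fz -2.07
```

Emit:
{"method": "play_rows", "body": {
  "motion": [
    {"linear": [-0.031, 0.04, 0], "turn": [0, 0, -0.333], "jaw": -0.45},
    {"linear": [-0.031, 0.041, 0], "turn": [0, 0, -0.333], "jaw": -0.45},
    {"linear": [-0.028, 0.043, 0], "turn": [0, 0, -0.333], "jaw": -0.45}
  ]
}}

```text
time: 16.5
position: [0.4693, 0.2138, 0.0707]
tool_rot: [-0.916, 3.003, -0.001]
wrist_force: [1.2, -3.8, -1.6]
finger_gap: 0.0235
finger_force: 2.2
```

```bash
python3 -c "
from h import *
lev()"
```

```text
t 16.50 phi 214.8 head 213.9 r 0.0576 z 0.0707 th(tcp) 1.002 Ft -3.79 Fr 1.20 Fz -1.60
```

Emit:
{"method": "play_rows", "body": {
  "motion": [
    {"linear": [-0.027, 0.043, 0], "turn": [0, 0, -0.333], "jaw": -0.45},
    {"linear": [-0.025, 0.044, 0], "turn": [0, 0, -0.333], "jaw": -0.45},
    {"linear": [-0.024, 0.045, 0], "turn": [0, 0, -0.333], "jaw": -0.45}
  ]
}}

```text
time: 16.8
position: [0.4664, 0.2188, 0.0707]
tool_rot: [-0.758, 3.047, -0.002]
wrist_force: [3.3, -5.2, -2.0]
finger_gap: 0.0233
finger_force: 3.0
```

```bash
python3 -c "
from h import *
lev()"
```

```text
t 16.80 phi 209.0 head 207.9 r 0.0574 z 0.0707 th(tcp) 1.103 Ft -6.20 Fr -0.37 Fz -2.02
```

Emit:
{"method": "play_rows", "body": {
  "motion": [
    {"linear": [-0.022, 0.046, 0], "turn": [0, 0, -0.333], "jaw": -0.45},
    {"linear": [-0.021, 0.047, 0], "turn": [0, 0, -0.333], "jaw": -0.45},
    {"linear": [-0.019, 0.047, 0], "turn": [0, 0, -0.333], "jaw": -0.45}
  ]
}}

```text
time: 17.1
position: [0.4641, 0.2239, 0.0707]
tool_rot: [-0.597, 3.082, -0.004]
wrist_force: [4.3, -7.4, -2.9]
finger_gap: 0.0234
finger_force: 4.2
```

```bash
python3 -c "
from h import *
lev()"
```

```text
t 17.10 phi 203.4 head 201.9 r 0.0572 z 0.0707 th(tcp) 1.200 Ft -8.47 Fr -1.03 Fz -2.94
```

Emit:
{"method": "play_rows", "body": {
  "motion": [
    {"linear": [0, 0, 0], "turn": [0, 0, 0], "jaw": -0.45},
    {"linear": [0, 0, 0], "turn": [0, 0, 0], "jaw": -0.45}
  ]
}}

```text
time: 17.3
position: [0.464, 0.2241, 0.0707]
tool_rot: [-0.599, 3.082, -0.003]
wrist_force: [2.9, -6.2, -1.5]
finger_gap: 0.0237
finger_force: 3.3
```

```bash
python3 -c "
from h import *
lev();rep();print(manip.state()['joint_positions'])"
```

```text
t 17.30 phi 203.3 head 202.0 r 0.0573 z 0.0707 th(tcp) 1.203 Ft -6.83 Fr -0.25 Fz -1.47
17.3 [0.464  0.2241 0.0707] xhead -157.99767464725616 z [ 0.002  -0.0018 -1.    ] gap 0.023679148890641818 3.3197251707315445 F [ 2.9301 -6.1763 -1.4658] T [-2.0337 -0.9741 -0.0164]
[ 0.8431 -0.1418 -0.4058  0.0028 -1.3068 -2.0306]
```

Emit:
{"method": "play_rows", "body": {
  "motion": [
    {"linear": [-0.005, 0.012, 0], "turn": [0, 0, -0.083], "jaw": -0.45},
    {"linear": [-0.005, 0.012, 0], "turn": [0, 0, -0.083], "jaw": -0.45},
    {"linear": [-0.005, 0.012, 0], "turn": [0, 0, -0.083], "jaw": -0.45},
    {"linear": [-0.004, 0.012, 0], "turn": [0, 0, -0.083], "jaw": -0.45}
  ]
}}

```text
time: 17.7
position: [0.4635, 0.2256, 0.0707]
tool_rot: [-0.545, 3.092, -0.004]
wrist_force: [4.2, -7.5, -1.4]
finger_gap: 0.0236
finger_force: 4.3
```

```bash
python3 -c "
from h import *
lev();print(manip.state()['finger_force'])"
```

```text
t 17.70 phi 201.6 head 200.0 r 0.0572 z 0.0707 th(tcp) 1.232 Ft -8.48 Fr -1.13 Fz -1.42
4.267686903476715
```

Emit:
{"method": "play_rows", "body": {
  "motion": [
    {"linear": [-0.004, 0.012, 0], "turn": [0, 0, -0.08], "jaw": -0.45},
    {"linear": [-0.004, 0.012, 0], "turn": [0, 0, -0.08], "jaw": -0.45},
    {"linear": [-0.004, 0.012, 0], "turn": [0, 0, -0.08], "jaw": -0.45},
    {"linear": [-0.003, 0.012, 0], "turn": [0, 0, -0.08], "jaw": -0.45}
  ]
}}

```text
time: 18.1
position: [0.4629, 0.2274, 0.0707]
tool_rot: [-0.493, 3.101, -0.005]
wrist_force: [4.4, -8.3, -1.5]
finger_gap: 0.0233
finger_force: 4.6
```

```bash
python3 -c "
from h import *
lev();print(manip.state()['finger_force'])"
```

```text
t 18.10 phi 199.8 head 198.1 r 0.0571 z 0.0707 th(tcp) 1.264 Ft -9.32 Fr -1.33 Fz -1.47
4.584508091211319
```

Emit:
{"method": "play_rows", "body": {
  "motion": [
    {"linear": [0.022, -0.06, 0], "turn": [0, 0, 0], "jaw": -0.45},
    {"linear": [0.022, -0.06, 0], "turn": [0, 0, 0], "jaw": -0.45},
    {"linear": [0, 0, 0], "turn": [0, 0, 0], "jaw": -0.45}
  ]
}}

```text
time: 18.4
position: [0.4641, 0.2249, 0.0704]
tool_rot: [-0.496, 3.1, 0.003]
wrist_force: [-0.0, 0.8, -0.4]
finger_gap: 0.0233
finger_force: 0.0
```

```bash
python3 -c "
from h import *
lev();print(manip.state()['finger_force'])"
```

```text
t 18.40 phi 202.6 head 198.2 r 0.0569 z 0.0704 th(tcp) 1.215 Ft 0.79 Fr -0.29 Fz -0.44
0.0
```

Emit:
{"method": "play_rows", "body": {
  "motion": [
    {"linear": [0.013, -0.035, 0], "turn": [0, 0, 0], "jaw": -0.45},
    {"linear": [0, 0, 0.4], "turn": [0, 0, 0], "jaw": -0.45},
    {"linear": [0, 0, 0.7], "turn": [0, 0, 0], "jaw": -0.45},
    {"linear": [0, 0, 0.9], "turn": [0, 0, 0], "jaw": -0.45},
    {"linear": [0, 0, 0.9], "turn": [0, 0, 0], "jaw": -0.45}
  ]
}}

```text
time: 18.9
position: [0.4641, 0.2232, 0.187]
tool_rot: [-0.497, 3.101, 0.001]
wrist_force: [0.8, 0.9, 0.0]
finger_gap: 0.0235
finger_force: 0.0
```

Emit:
{"method": "play_rows", "body": {
  "motion": [
    {"linear": [-0.5, -0.5, 0.5], "turn": [0, 0, 0], "jaw": -0.45},
    {"linear": [-0.5, -0.5, 0.5], "turn": [0, 0, 0], "jaw": -0.45},
    {"linear": [0, 0, 0], "turn": [0, 0, 0], "jaw": -0.45},
    {"linear": [0, 0, 0], "turn": [0, 0, 0], "jaw": -0.45}
  ]
}}

```text
time: 19.3
position: [0.4243, 0.1835, 0.2264]
tool_rot: [-0.496, 3.099, 0.004]
wrist_force: [1.4, 0.3, -0.9]
finger_gap: 0.0235
finger_force: 0.0
```

```bash
python3 -c "
from h import *
rep();s=manip.state();c=cam('wrist',s);a=cv2.cvtColor(viewer.grab_frame('wrist'),cv2.COLOR_BGR2GRAY);cv2.imwrite('pics/w8raw.png',a)
for th in (1.0,1.1,1.17,1.25,1.35):
    p=np.radians(172.2+100)-th; print(th,proj(c,[AX[0]+.058*np.cos(p),AX[1]+.058*np.sin(p),.082]))
# dark blob
x,y=proj(c,[AX[0]+.058*np.cos(np.radians(272.2)-1.17),AX[1]+.058*np.sin(np.radians(272.2)-1.17),.082])[0].astype(int)
w=a[y-30:y+30,x-30:x+30];n,l,st,ct=cv2.connectedComponentsWithStats((w<32).astype(np.uint8))
print(st[1:],ct[1:]+[x-30,y-30])
print(a[y-24:y+24:4,x-30:x+30:4])"
```

```text
19.3 [0.4243 0.1835 0.2264] xhead -161.80441107566838 z [ 0.0026  0.003  -1.    ] gap 0.02349831826023907 0.0 F [ 1.3511  0.331  -0.9309] T [ 0.0665 -0.0322 -0.0721]
1.0 [[339.0094 242.6712]]
1.1 [[345.4872 241.222 ]]
1.17 [[350.1007 240.5566]]
1.25 [[355.4135 240.1546]]
1.35 [[362.0553 240.1943]]
[[ 22   9   3   2   3]
 [ 29   9   1   1   1]
 [ 21  13  15  23 258]
 [ 30  40   8  20 118]
 [ 49  51  11   9  86]] [[343.     219.3333]
 [349.     219.    ]
 [347.9341 234.    ]
 [352.7119 260.8559]
 [374.3837 264.9419]]
[[163 165 163 165 129  88 106 109 113  98  98  98  97  96  96]
 [161 161 115 139 110  96  47  42  52  98  98  98  96  97  99]
 [161 153 167  64  65  66  12   7  34  93  89  97  96 107 110]
 [161 122 176 130 116  63   5   5  10  98 104  96  88 103 109]
 [150 172 172 176 105  63   8   7   8  53  43  48 100 109  89]
 [131 177 147  48  55  60  11  23  17  46  58  60  52  75 116]
 [173 169  57  54  55  53  25  22  20  43  59  59  61  65  62]
 [178  65  53  54  54  52  45  22  19  54  59  64  60  61  60]
 [119  57  53  55  58 115  67  69  60  57  84 118 107  62  62]
 [ 68  55  63 108 130 129  66  68   9  67  66  65 131 130  80]
 [111  54 109 127 128 128  65  69  12  63  65  65 126 129 130]
 [121  97 128 128 128 129  62  68  13  44  65  66  73  88  86]]
```

```bash
python3 -c "
from bench import manip
print(manip.sign_off())"
```

```text
the job is handed in; nothing more can be done
None
```

I set the carriage in the channel, slid its stud head into the drum until it met the hub, and turned the lever to about 1.16 rad, where the slow push on the peg read 9.3 N (the "properly tight" range). I then let go, backed the arm clear without touching the bystanders, and handed the job in after about 19 s; no score came back.

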